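# Seat the brass nut in the assembly plate

### The job

Slide the brass nut across the assembly plate until it drops into the plate's round blue-floored pocket and lies flat on its floor, ready for a post to be screwed in. Push it along the plate, do not pick it up, and leave the dark steel nut and the red plastic nut where they lie.

Things in the scene. Friction and masses are not known exactly. Their poses are not given: they have to be found in the camera images.
- brass_nut: the yellow brass hexagon nut, 36 mm across the flats, 41.6 mm across the corners, 16 mm high, about 0.12 kg, loose on the plate; origin at the centre of its underside, z up through its hole
- dark_nut: a dark steel nut of the same shape and size, loose on the plate, to be left alone; origin at the centre of its underside
- red_nut: a red plastic nut of the same shape and size, loose on the plate, to be left alone; origin at the centre of its underside
- pocket (a point): centre of the floor of the shallow round pocket (blue floor, 56 mm across, 6 mm deep) in the middle of the square aluminium assembly plate. The plate is fixed to the table, 250 x 250 mm and 14 mm thick, so its flat top is 14 mm above the table and 6 mm above this point; z up, x and y along the plate's edges. A nut lying in the pocket stands 10 mm above the plate's top
Things that resemble listed ones, but are neither listed nor needed, are in the scene too. What is meant by the brass_nut is not green or purple, and is the smaller of those in its own colour.

How it is judged:
By the outcome, as a careful person would: the job done as asked, in the order asked, and still so for the second after the job is handed in, with the robot touching nothing.
It also fails if it takes over 29 s, if anything falls off the work surface, if the arm or the gripper's body presses on something with over 40 N, if the wrist force passes 120 N, or if a joint passes its speed limit or range.

### The arm

A 6-joint arm with a two-finger parallel gripper is mounted at the origin on the work surface. World frame = base frame: x ahead of the robot, y to its left, z up, the work surface at z = 0. Lengths are in m, angles in rad, forces in N, time in s.
With the tool pointing down it reaches from about 0.375 to 0.975 m from the base axis. Payload 3.8 kg.
Tool frame: the origin (TCP) lies on the front face of the gripper's body, between the roots of the fingers; the fingertips stand 73 mm ahead of it and the grasp point (between the pads) lies 54 mm ahead of it; y points along the fingers, z is the direction in which the jaws open and shut, and the axes are right-handed (so a half turn about y gives the same grasp; the last joint's range is limited). The gripper opens to 85 mm and grips with 20 to 120 N. Pads are 22 mm wide; open, the fingers measure 114 mm over their backs; the gripper's body (76 mm by 85 mm) begins 54 mm behind the grasp point. The pads swing forward as they close: fully open they stand 13 mm farther back than shut.
Start: joints at [1.206, 0.264, 1.604, -0, 1.274, -0.037], TCP at [0.217, 0.639, 0.304] pointing down, gripper open.
Joint ranges: [-2.63, 2.63], [-0.94, 2.18], [0.31, 2.57], [-1.31, 4.45], [0, 2.66], [-2.55, 2.55]. Speed limits (rad/s): [2.57, 2.57, 3.14, 3.14, 3.14, 3.14].

### API

Orientations are given as a rotation vector (axis times angle).
In Python, from rig import ctrl, vision, order, recognise, landmark_of gives the robot as it stands.
- The arm moves only by the tool carry_out, never from a script. Its argument "deltas" is a list that holds one entry, the list of rows, each a list of 5 numbers: the opening, from 0 (shut) to 1 (fully open), then the shift along the tool's x, y, z in m, then the turn about the tool's y in rad. A call has 1 to 8 rows; each row is the pose to reach, as a shift and turn from the pose commanded when the call began, along the tool's axes at that moment; what a row does not reach only later rows make up. A row lasts 1/12 s, in which the tool goes at most 41.7 mm and 7.16 degrees, less where a joint would pass 70% of its speed; a pose out of reach is approached as far as the arm can. A call with a gripper value outside its range is refused whole. The fingers move at their own pace and stop on an object; "force" is the grip in N (left out, the last holds). Time passes only in rows, so rows that repeat a pose let the fingers close. It gives the time, the measured TCP pose, the force and the opening at its end, in the units of the state.
- ctrl.state(): the state, without advancing time (a new reading comes with each control period).
- vision.get_image(name): name is "scene" or "top" or "wrist"; returns the picture (400x640x3 uint8, red, green, blue); there is no depth.
- vision.calibration(name): a dict with "fx", "fy", "cx", "cy" (pixels), "distortion" ([k1, k2, p1, p2, k3] as OpenCV has them; the pictures are not rectified), "cam_to_world" (4x4, takes a point from camera to world coordinates). Camera axes: x right, y up, looking along -z (the intrinsics and any distortion apply to the point x, -y, -z); pixel columns grow to the right and rows downward; lengths in m; the calibration is good to about 2 mm. A picture is of the moment at which its call begins: read the wrist's pose just before it. calibration takes no time and is no camera call; for the wrist camera it gives the pose at the moment of the call.
- order.hand_in(): hands the job in, once; it reports no verdict.
Trained networks look in the newest picture that a camera, given by its name, has taken for a name from the list of things; names that differ only in an ending like _2 or _b are one class to them, and where a whole thing is asked for, a point or a joint stands for the part that bears it (a point fixed in the world has none). Each returns a list of dicts, best first, with "conf" (0 to 1); they miss things now and then, are a little off and sometimes report something else, mostly with a low value. They report only what shows in the picture. A call takes as long as a camera call. They do not tell look-alikes from the thing itself.
- recognise(camera, name): "centre" ([x, y, z] in m, in world coordinates, good to about 4 mm: the middle of the surface that is visible of it).
- landmark_of(camera, name): "centre" ([x, y, z] in m, in world coordinates, good to about 4 mm: a listed point, or the origin of a listed thing).
The state is a dict: "time": time; "joint_positions": joint angles; "joint_vel": joint speeds; "joint_torque": joint torques, N m; "position": TCP position; "eef_rot": TCP orientation; "ft_force": force on the tool from outside, world axes, zero at the start; "ft_torque": the same for the moment, N m; "finger_gap": finger opening in m.
Only numpy, scipy, OpenCV 4.12 (cv2) and the standard library are available. Lean on these libraries where they do the work, as an engineer would, in place of code of your own. Each camera call takes 0.05 s, during which the arm holds its last target.

## Working session

There is one attempt and no reset: what is moved stays moved. The work goes in short steps, Python scripts to look and compute and a tool call to move; the robot and the scene stay as the last step left them, time stands still between calls to the robot, and variables do not carry over. Pictures are saved under pics/ and viewed, and the job is handed in when it is done.

Besides the shell and the picture viewer there is one more tool, called after "Request:" as a command line: name --argument value ..., lists and objects as JSON in quotes. carry_out: Moves the arm, as the interface text tells. Its arguments: {"type":"object","properties":{"deltas":{"type":"array"},"force":{"type":"number"}},"required":["deltas"]}

```bash
mkdir -p pics; ls; python3 - <<'E'
from rig import ctrl, vision, order, recognise, landmark_of
import cv2
s=ctrl.state(); print(s['time'],s['position'],s['eef_rot'],s['finger_gap'])
for n in ['top','scene']:
    im=vision.get_image(n); cv2.imwrite(f'pics/{n}0.png',im[:,:,::-1])
    for t in ['brass_nut','dark_nut','red_nut']:
        print(n,t,[(r['conf'],[round(x,4) for x in r['centre']]) for r in landmark_of(n,t)])
    print(n,[(r['conf'],[round(x,4) for x in r['centre']]) for r in landmark_of(n,'pocket')])
print(ctrl.state()['time'])
E
```

```text
pics
0.0 [0.21713038 0.63852005 0.30256732] [-1.5576391   0.25763738 -0.25699196] 0.085014851796559
top brass_nut [(0.8, [0.5217, -0.2233, 0.0038]), (0.75, [0.7779, -0.0989, 0.0025]), (0.67, [0.6076, -0.0641, 0.0171]), (0.58, [0.6405, -0.2329, 0.0035])]
top dark_nut [(0.72, [0.4729, -0.0245, 0.0175])]
top red_nut [(0.64, [0.59, 0.0667, 0.0122])]
top [(0.72, [0.5607, -0.0101, 0.0093])]
scene brass_nut [(0.59, [0.6431, -0.2375, 0.0013]), (0.58, [0.5169, -0.2262, 0.0013]), (0.53, [0.6082, -0.0592, 0.0133])]
scene dark_nut [(0.8, [0.4773, -0.0271, 0.0117])]
scene red_nut [(0.93, [0.5898, 0.0631, 0.013])]
scene [(0.66, [0.5636, -0.0105, 0.0083]), (0.33, [0.6133, -0.0558, 0.0131])]
0.5
```

View pics/top0.png

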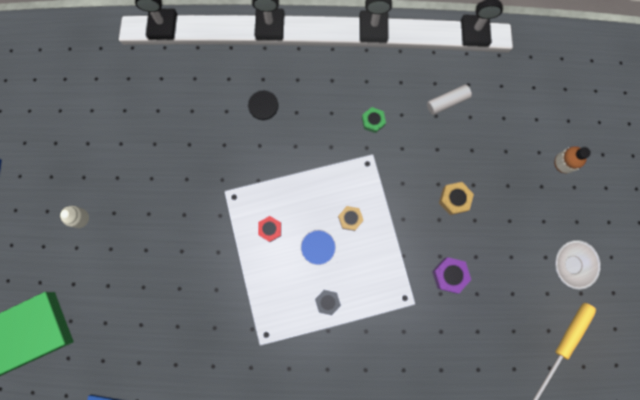

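View pics/scene0.png

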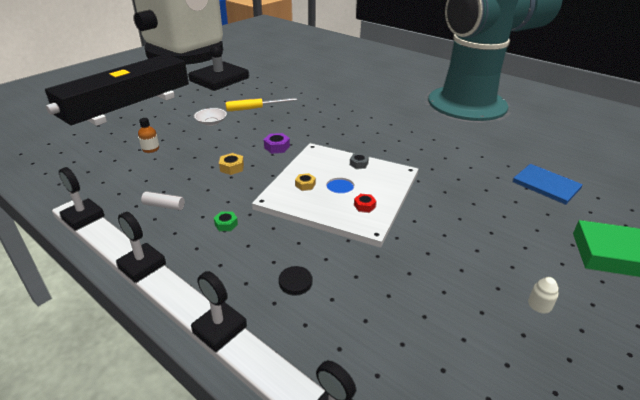

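Look-alikes (top picture): brass on the plate at (350,218), larger brass on the table at (457,198), green at (374,119) and purple at (453,275). The one at (350,218) fits: it is brass, the smaller of the two in that colour, and on the plate. I'll confirm this in a crop and measure it.

```bash
cat > h.py <<'E'
import numpy as np, cv2
from scipy.spatial.transform import Rotation as Ro
from rig import ctrl, vision
def ray(n,uv,z,cal=None):
    c=cal or vision.calibration(n)
    K=np.array([[c['fx'],0,c['cx']],[0,c['fy'],c['cy']],[0,0,1.]])
    p=cv2.undistortPoints(np.array(uv,float).reshape(-1,1,2),K,np.array(c['distortion'],float)).reshape(-1,2)
    T=np.array(c['cam_to_world']); d=np.c_[p[:,0],-p[:,1],-np.ones(len(p))]@T[:3,:3].T; o=T[:3,3]
    return o+d*((z-o[2])/d[:,2])[:,None]
def proj(n,P,cal=None):
    c=cal or vision.calibration(n); T=np.array(c['cam_to_world'])
    q=(np.atleast_2d(P)-T[:3,3])@T[:3,:3]; q=q*[1,-1,-1]
    K=np.array([[c['fx'],0,c['cx']],[0,c['fy'],c['cy']],[0,0,1.]])
    return cv2.projectPoints(q,np.zeros(3),np.zeros(3),K,np.array(c['distortion'],float))[0].reshape(-1,2)
def blob(im,lo,hi,near=None,rad=45):
    h=cv2.cvtColor(im,cv2.COLOR_RGB2HSV); m=cv2.inRange(h,np.array(lo),np.array(hi))
    n,l,st,ce=cv2.connectedComponentsWithStats(m); out=[]
    for i in range(1,n):
        if st[i,4]>60 and (near is None or np.hypot(*(ce[i]-near))<rad):
            cs,_=cv2.findContours((l==i).astype(np.uint8),0,2); out.append((st[i,4],cs[0]))
    return sorted(out,key=lambda a:-a[0])
BR=((10,70,90),(28,255,255)); BL=((105,90,80),(125,255,255)); RE=((0,110,80),(8,255,255))
E
python3 - <<'E'
from h import *
im=vision.get_image('top')
def cen(c):
    h=cv2.convexHull(c); m=cv2.moments(h); return m['m10']/m['m00'],m['m01']/m['m00'],m['m00']
for nm,r,near,z in [('brass',BR,(350,218),.026),('big',BR,(457,198),.015),('blue',BL,(318,247),.008)]:
    for a,c in blob(im,*r,near=near)[:2]:
        x=cen(c); print(nm,x,ray('top',x[:2],z)[0])
co=ray('top',[(234,197),(367,163),(405,298),(266,335)],.014); print('holes',co, co.mean(0))
s=ctrl.state(); print(Ro.from_rotvec(s['eef_rot']).as_matrix().round(3))
cv2.imwrite('pics/crop1.png',cv2.resize(im[150:330,215:490],None,fx=2.9,fy=2.9,interpolation=cv2.INTER_CUBIC)[:,:,::-1])
E
```

```text
brass (350.4680483592401, 217.79188255613124, 386.0) [ 0.60787842 -0.06197474  0.026     ]
big (456.22498962224984, 197.80904939809048, 803.0) [ 0.64529208 -0.23566145  0.015     ]
blue (317.8403869407497, 247.02660217654173, 827.0) [ 0.56215429 -0.01131076  0.008     ]
holes [[ 0.63966158  0.12610536  0.014     ]
 [ 0.70069744 -0.08928523  0.014     ]
 [ 0.48379506 -0.14982802  0.014     ]
 [ 0.42337615  0.06638861  0.014     ]] [ 0.56188256 -0.01165482  0.014     ]
[[ 0.947 -0.     0.322]
 [-0.322  0.     0.947]
 [-0.    -1.     0.   ]]
```

View pics/crop1.png

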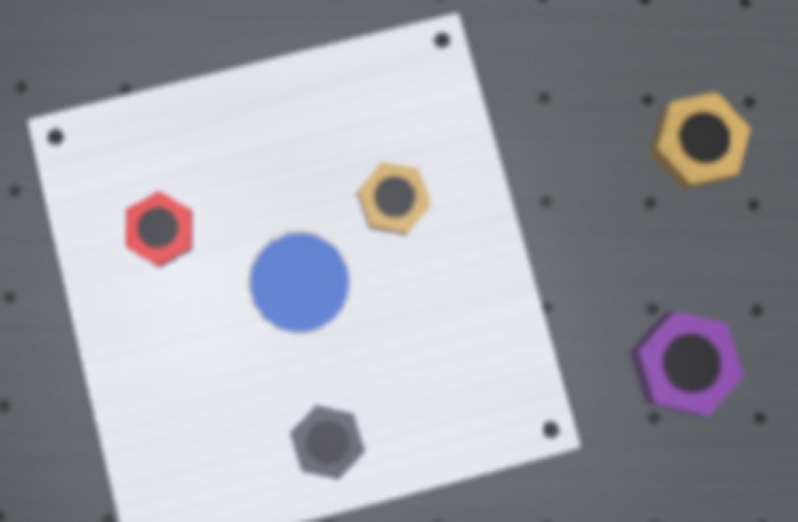

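The crop shows the small brass nut on the plate at top pixel (350,218), with the clearly larger brass nut on the table. The small one is the target. It needs to move about 68 mm along (-0.67, 0.74), and a corner already points that way. I'll push from behind with two slightly open fingers straddling the rear corner.

Request:
carry_out --deltas '[[[0.28, 0.644, 0.1, -0.564, 0.504], [0.28, 0.644, 0.1, -0.564, 0.504], [0.28, 0.644, 0.1, -0.564, 0.504], [0.28, 0.644, 0.1, -0.564, 0.504], [0.28, 0.644, 0.1, -0.564, 0.504], [0.28, 0.644, 0.1, -0.564, 0.504], [0.28, 0.644, 0.1, -0.564, 0.504], [0.28, 0.644, 0.1, -0.564, 0.504]]]' --force 20

```text
time: 1.22
position: [0.3835, 0.3506, 0.2654]
eef_rot: [-1.471, 0.649, -0.65]
ft_force: [0.3, 0.7, 0.2]
finger_gap: 0.024
```

```bash
cat > to.py <<'E'
import sys
from h import *
# to.py x y z jawangle_deg : deltas in tool axes
x,y,z,a=map(float,sys.argv[1:5])
s=ctrl.state(); R=Ro.from_rotvec(s['eef_rot']).as_matrix(); p=np.array(s['position'])
cur=np.degrees(np.arctan2(R[1,2],R[0,2]))
print('t',s['time'],'pos',p.round(4),'jaw',round(cur,2),'gap',s['finger_gap'],'F',np.round(s['ft_force'],1)); print(R.round(3).tolist())
print('delta',(R.T@(np.array([x,y,z])-p)).round(4),'turn',np.radians(-(a-cur)).round(4))
E
python3 to.py 0.645 -0.103 0.2 42.3
```

```text
t 1.2167 pos [0.3835 0.3506 0.2654] jaw 42.37 gap 0.023954295140719666 F [0.3 0.7 0.2]
[[0.674, 0.001, 0.739], [-0.739, 0.001, 0.674], [0.0, -1.0, 0.001]]
delta [ 0.5114  0.0653 -0.1125] turn 0.0012
```

Request:
carry_out --deltas '[[[0.28, 0.511, 0.065, -0.112, 0], [0.28, 0.511, 0.065, -0.112, 0], [0.28, 0.511, 0.065, -0.112, 0], [0.28, 0.511, 0.065, -0.112, 0], [0.28, 0.511, 0.065, -0.112, 0], [0.28, 0.511, 0.065, -0.112, 0], [0.28, 0.511, 0.065, -0.112, 0], [0.28, 0.511, 0.065, -0.112, 0]]]'

```text
time: 1.88
position: [0.549, 0.0638, 0.2243]
eef_rot: [-1.471, 0.649, -0.651]
ft_force: [-0.3, 0.6, 0.4]
finger_gap: 0.0237
```

```bash
python3 to.py 0.645 -0.103 0.2 42.3
```

```text
t 1.8833 pos [0.549  0.0638 0.2243] jaw 42.33 gap 0.02365990258572986 F [-0.3  0.6  0.4]
[[0.673, 0.001, 0.739], [-0.739, 0.0, 0.673], [0.001, -1.0, 0.001]]
delta [ 0.188   0.0244 -0.0413] turn 0.0005
```

Request:
carry_out --deltas '[[[0.28, 0.188, 0.024, -0.041, 0], [0.28, 0.188, 0.024, -0.041, 0], [0.28, 0.188, 0.024, -0.041, 0], [0.28, 0.188, 0.024, -0.041, 0], [0.28, 0.188, 0.024, -0.041, 0], [0.28, 0.188, 0.06, -0.041, 0], [0.28, 0.188, 0.1, -0.041, 0], [0.28, 0.188, 0.115, -0.041, 0]]]'

```text
time: 2.55
position: [0.6419, -0.1013, 0.1039]
eef_rot: [-1.472, 0.657, -0.646]
ft_force: [-0.6, 0.7, -0.6]
finger_gap: 0.0239
```

```bash
python3 to.py 0.645 -0.103 0.095 42.3; python3 - <<'E'
from h import *
for n in ['scene','wrist']:
    cv2.imwrite(f'pics/{n}1.png',vision.get_image(n)[:,:,::-1])
E
```

```text
t 2.55 pos [ 0.6419 -0.1013  0.1039] jaw 42.25 gap 0.023870204156849362 F [-0.6  0.7 -0.6]
[[0.672, -0.007, 0.74], [-0.74, 0.001, 0.672], [-0.005, -1.0, -0.004]]
delta [0.0034 0.0089 0.0012] turn -0.0009
```

View pics/scene1.png

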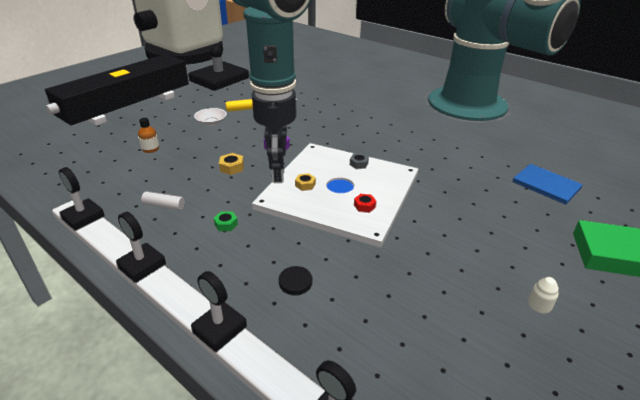

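View pics/wrist1.png

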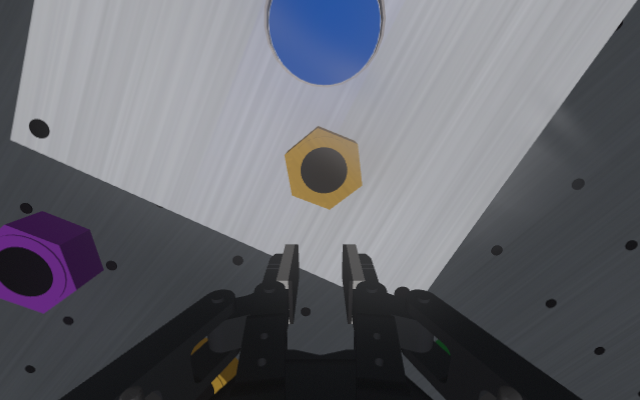

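The nut at wrist (324,168) and the pocket at (325,25) line up straight ahead of the finger pair, whose tips are at about (290,245) and (350,245). Next I'll check the fingertip length at this opening.

```bash
python3 - <<'E'
from h import *
s=ctrl.state(); R=Ro.from_rotvec(s['eef_rot']).as_matrix(); p=np.array(s['position'])
print(s['time'],p)
c=vision.calibration('wrist')
for L in (.066,.073,.080,.086):
  for x in(-.011,.011): print(L,x,proj('wrist',[p+R@[x,L,-.012],p+R@[x,L,.012]],c).round(0).tolist())
im=vision.get_image('wrist')
def cen(q):
    m=cv2.moments(cv2.convexHull(q)); return m['m10']/m['m00'],m['m01']/m['m00']
for nm,r,near,z in [('brass',BR,(324,168),.030)]:
    a,q=blob(im,*r,near=near,rad=60)[0]; print(nm,cen(q),ray('wrist',cen(q),z,c))
print(proj('wrist',[[.562,-.0115,.014]],c))
cv2.imwrite('pics/wcrop.png',cv2.resize(im[230:340,250:390],None,fx=5,fy=5)[:,:,::-1])
E
```

```text
2.65 [ 0.64110046 -0.10048045  0.10416843]
0.066 -0.011 [[299.0, 243.0], [345.0, 243.0]]
0.066 0.011 [[300.0, 280.0], [344.0, 280.0]]
0.073 -0.011 [[300.0, 237.0], [344.0, 237.0]]
0.073 0.011 [[300.0, 273.0], [343.0, 273.0]]
0.08 -0.011 [[300.0, 232.0], [343.0, 232.0]]
0.08 0.011 [[301.0, 266.0], [342.0, 266.0]]
0.086 -0.011 [[301.0, 228.0], [342.0, 228.0]]
0.086 0.011 [[302.0, 261.0], [341.0, 261.0]]
brass (321.6571867203991, 166.2546536173479) [[ 0.60699286 -0.06368548  0.03      ]]
[[325.58852568  18.83628182]]
```

View pics/wcrop.png

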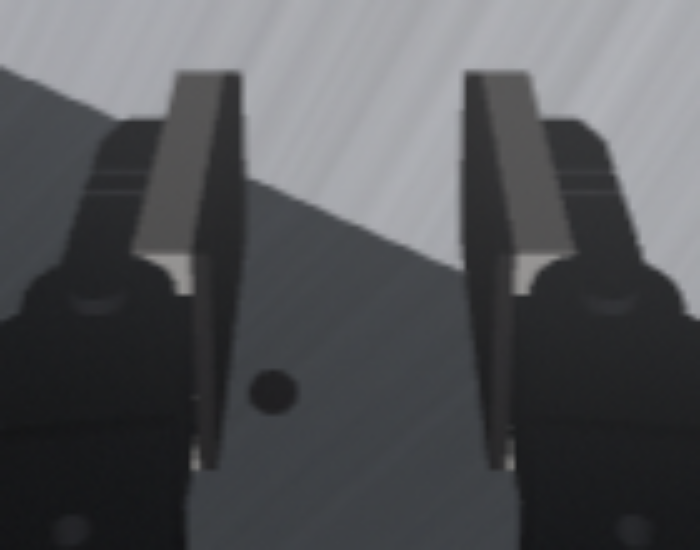

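```bash
python3 - <<'E'
from h import *
s=ctrl.state(); R=Ro.from_rotvec(s['eef_rot']).as_matrix(); p=np.array(s['position'])
c=vision.calibration('wrist'); T=np.array(c['cam_to_world'])
print(s['time'],p,'cam in tool',R.T@(T[:3,3]-p), 'look',R.T@(-T[:3,2]))
for x in(-.011,.011):
  print(x,[(L,proj('wrist',[p+R@[x,L,-.012]],c).round(0).tolist()) for L in (.02,.03,.04,.05,.06,.066,.07,.073,.086)])
E
```

```text
2.7 [ 0.6431256  -0.10062973  0.10710086] cam in tool [-0.07861887 -0.07036819 -0.00088651] look [3.12300074e-01 9.49983501e-01 1.10729861e-04]
-0.011 [(0.02, [[290.0, 300.0]]), (0.03, [[292.0, 284.0]]), (0.04, [[294.0, 270.0]]), (0.05, [[296.0, 259.0]]), (0.06, [[298.0, 249.0]]), (0.066, [[299.0, 243.0]]), (0.07, [[299.0, 240.0]]), (0.073, [[300.0, 237.0]]), (0.086, [[301.0, 228.0]])]
0.011 [(0.02, [[292.0, 347.0]]), (0.03, [[294.0, 329.0]]), (0.04, [[296.0, 313.0]]), (0.05, [[297.0, 299.0]]), (0.06, [[299.0, 287.0]]), (0.066, [[300.0, 280.0]]), (0.07, [[300.0, 276.0]]), (0.073, [[300.0, 273.0]]), (0.086, [[302.0, 261.0]])]
```

Request:
carry_out --deltas '[[[0.28, 0, 0.015, 0, 0], [0.28, 0, 0.015, 0, 0], [0.28, 0, 0.015, 0, 0]]]'

```text
time: 2.95
position: [0.6453, -0.1007, 0.0958]
eef_rot: [-1.471, 0.648, -0.651]
ft_force: [0.4, -0.5, 1.1]
finger_gap: 0.0237
```

```bash
python3 - <<'E'
from h import *
P=[]
for i in range(6):
    im=vision.get_image('scene' if i else 'wrist'); s=ctrl.state(); P.append(s['position'])
    if i==0: cv2.imwrite('pics/w2.png',im[:,:,::-1])
print(np.round(P,4)); print(np.mean(P,0),s['time'],s['ft_force'],s['joint_vel'].round(3) if hasattr(s['joint_vel'],'round') else s['joint_vel'])
cv2.imwrite('pics/s2.png',cv2.resize(im[120:230,220:400],None,fx=4,fy=4,interpolation=cv2.INTER_CUBIC)[:,:,::-1])
E
```

```text
[[ 0.6456 -0.1007  0.0962]
 [ 0.6458 -0.1008  0.0963]
 [ 0.6457 -0.1008  0.0962]
 [ 0.6456 -0.1008  0.096 ]
 [ 0.6454 -0.1008  0.0957]
 [ 0.6452 -0.1008  0.0954]]
[ 0.64552797 -0.10079111  0.09596893] 3.25 [0.2948576  0.42473892 0.86542085] [ 0.001  0.006  0.006  0.    -0.001 -0.001]
```

View pics/s2.png

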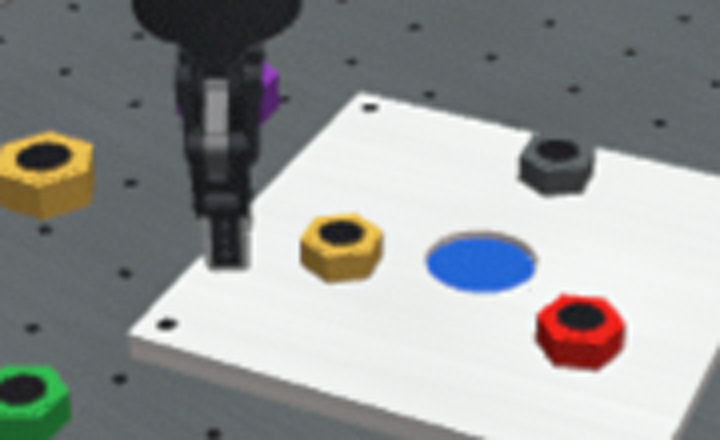

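```bash
python3 - <<'E'
from h import *
s=ctrl.state(); R=Ro.from_rotvec(s['eef_rot']).as_matrix(); p=np.array(s['position'])
c=vision.calibration('scene')
for zz in (.012,-.012,.024,-.024):
  for x in (-.011,.011): print(zz,x,[(L,((proj('scene',[p+R@[x,L,zz]],c)[0]-[220,120])*4).round(0).tolist()) for L in (.063,.068,.073)])
print(proj('scene',[[.562,-.0115,.014],[.608,-.062,.014]],c)*4-[880,480])
E
```

```text
0.012 -0.011 [(0.063, [249.0, 247.0]), (0.068, [249.0, 256.0]), (0.073, [250.0, 265.0])]
0.012 0.011 [(0.063, [202.0, 248.0]), (0.068, [203.0, 257.0]), (0.073, [203.0, 265.0])]
-0.012 -0.011 [(0.063, [250.0, 220.0]), (0.068, [250.0, 228.0]), (0.073, [251.0, 237.0])]
-0.012 0.011 [(0.063, [204.0, 220.0]), (0.068, [205.0, 229.0]), (0.073, [205.0, 237.0])]
0.024 -0.011 [(0.063, [248.0, 262.0]), (0.068, [249.0, 270.0]), (0.073, [249.0, 279.0])]
0.024 0.011 [(0.063, [201.0, 262.0]), (0.068, [202.0, 271.0]), (0.073, [202.0, 280.0])]
-0.024 -0.011 [(0.063, [250.0, 206.0]), (0.068, [251.0, 215.0]), (0.073, [251.0, 223.0])]
-0.024 0.011 [(0.063, [205.0, 207.0]), (0.068, [206.0, 215.0]), (0.073, [206.0, 224.0])]
[[478.1447208  259.62067769]
 [338.65564819 261.76053197]]
```

View pics/w2.png

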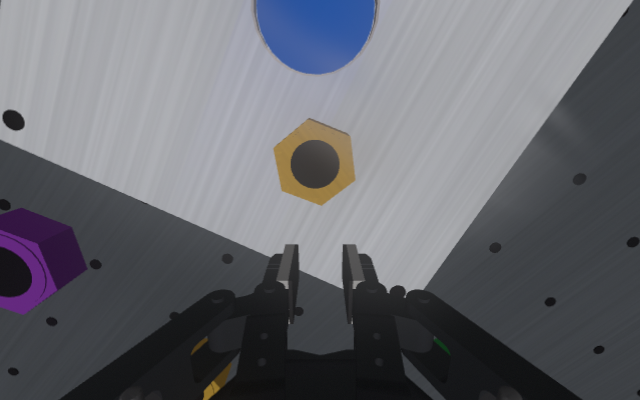

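The tip length comes out near 69 mm. So I'll go 7.5 mm lower, trim 1.5 mm sideways, close in and start pushing gently.

Request:
carry_out --deltas '[[[0.28, 0, 0.004, -0.0015, 0], [0.28, 0, 0.0075, -0.0015, 0], [0.28, -0.01, 0.0075, -0.0015, 0], [0.28, -0.02, 0.0075, -0.0015, 0], [0.28, -0.026, 0.0075, -0.0015, 0], [0.28, -0.032, 0.0075, -0.0015, 0], [0.28, -0.038, 0.0075, -0.0015, 0], [0.28, -0.044, 0.0075, -0.0015, 0]]]'

```text
time: 3.92
position: [0.6133, -0.0687, 0.0866]
eef_rot: [-1.471, 0.65, -0.65]
ft_force: [1.3, -1.3, 0.8]
finger_gap: 0.0241
```

```bash
cat > look.py <<'E'
import sys
from h import *
im=vision.get_image('wrist'); cv2.imwrite(f'pics/w{sys.argv[1]}.png',im[:,:,::-1])
im=vision.get_image('scene'); cv2.imwrite(f'pics/s{sys.argv[1]}.png',cv2.resize(im[120:230,220:400],None,fx=4,fy=4,interpolation=cv2.INTER_CUBIC)[:,:,::-1])
s=ctrl.state(); p=np.array(s['position']); d=np.array([-.673,.739]); n=np.array([.739,.673]); q=p[:2]-[.562,-.0115]
print(s['time'],p.round(4),'behind pocket',round(-q@d,4),'lat',round(q@n,4),'F',np.round(s['ft_force'],1),'rot',s['eef_rot'])
E
python3 look.py 3
```

```text
4.0167 [ 0.6128 -0.0682  0.0866] behind pocket 0.0761 lat -0.0006 F [-1.7  1.2  4.3] rot [-1.4712346   0.65063559 -0.6482338 ]
```

View pics/w3.png

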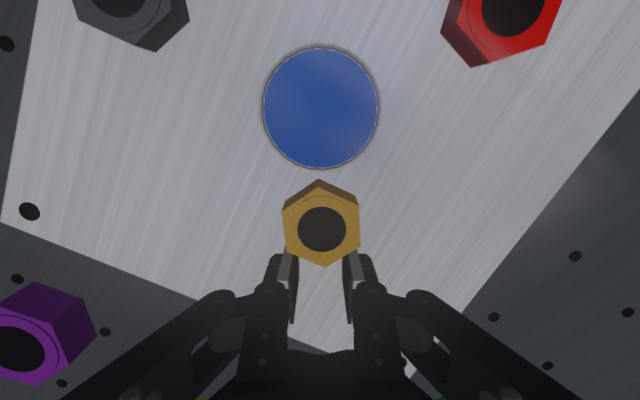

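View pics/s3.png

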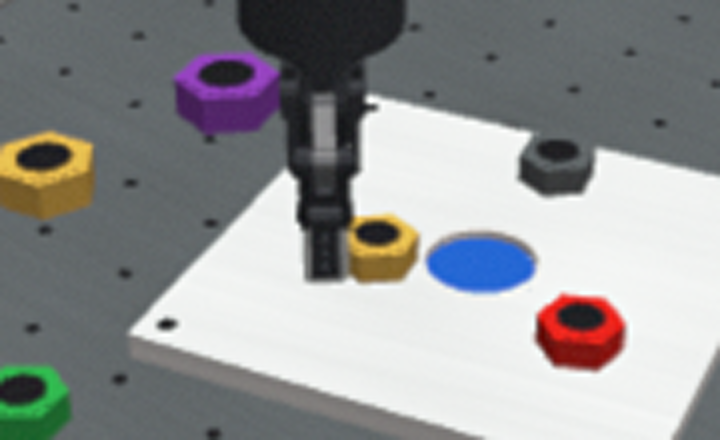

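The nut's rear corner is nested between the fingers (wrist (321,229)), and the pocket at (320,107) is straight ahead. I'll keep pushing.

Request:
carry_out --deltas '[[[0.28, -0.006, -0.0005, 0, 0], [0.28, -0.012, -0.0005, 0, 0], [0.28, -0.018, -0.0005, 0, 0], [0.28, -0.024, -0.0005, 0, 0], [0.28, -0.03, -0.0005, 0, 0], [0.28, -0.036, -0.0005, 0, 0], [0.28, -0.041, -0.0005, 0, 0], [0.28, -0.045, -0.0005, 0, 0]]]'

```text
time: 4.68
position: [0.5825, -0.0353, 0.0868]
eef_rot: [-1.472, 0.651, -0.649]
ft_force: [0.8, 0.3, -0.9]
finger_gap: 0.0238
```

```bash
python3 look.py 4
```

```text
4.7833 [ 0.5825 -0.0352  0.0867] behind pocket 0.0313 lat -0.0009 F [ 0.3  0.5 -0.6] rot [-1.47165409  0.65067093 -0.64822206]
```

View pics/w4.png

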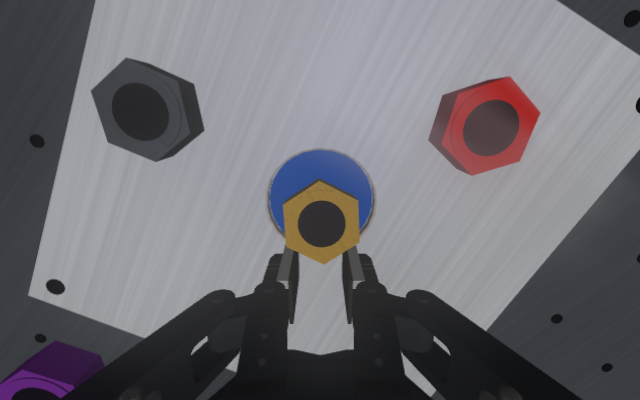

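View pics/s4.png

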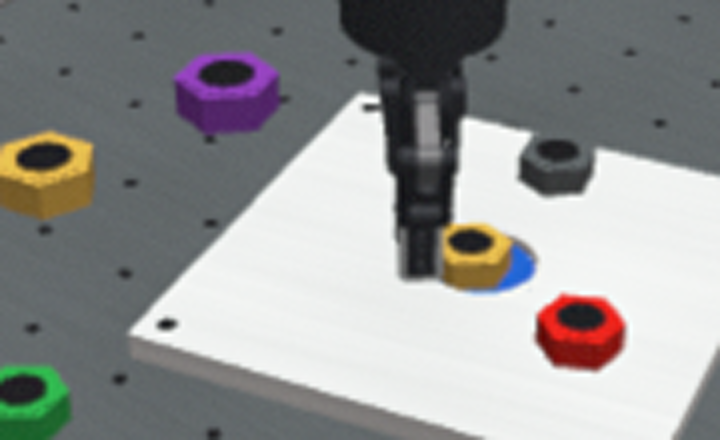

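The nut now overhangs the pocket but still rests on its rear rim. Another 8 mm, slowly.

Request:
carry_out --deltas '[[[0.28, -0.002, 0, 0, 0], [0.28, -0.004, 0, 0, 0], [0.28, -0.006, 0, 0, 0], [0.28, -0.008, 0, 0, 0], [0.28, -0.008, 0, 0, 0]]]'

```text
time: 5.2
position: [0.5779, -0.0299, 0.0871]
eef_rot: [-1.471, 0.65, -0.65]
ft_force: [0.9, 0.2, -0.4]
finger_gap: 0.0238
```

```bash
python3 look.py 5
```

```text
5.3 [ 0.578  -0.03    0.0871] behind pocket 0.0245 lat -0.0007 F [-0.7 -0.1  0. ] rot [-1.47139362  0.64998229 -0.6496285 ]
```

View pics/w5.png

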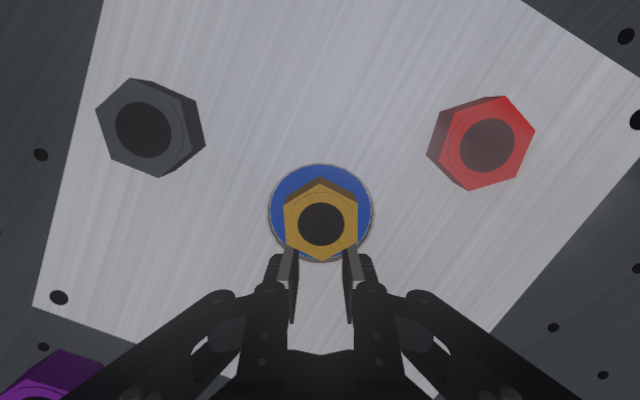

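View pics/s5.png

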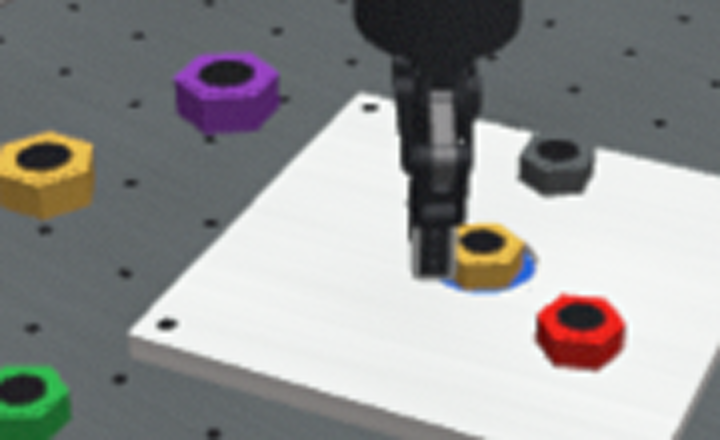

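It may still be on the rear rim, so I'll push 5 mm more.

Request:
carry_out --deltas '[[[0.28, -0.002, 0, 0, 0], [0.28, -0.003, 0, 0, 0], [0.28, -0.004, 0, 0, 0], [0.28, -0.005, 0, 0, 0], [0.28, -0.005, 0, 0, 0]]]'

```text
time: 5.72
position: [0.5746, -0.0263, 0.0871]
eef_rot: [-1.471, 0.65, -0.65]
ft_force: [-0.4, -0.1, -0.3]
finger_gap: 0.024
```

```bash
python3 look.py 6
```

```text
5.8167 [ 0.5746 -0.0263  0.0871] behind pocket 0.0194 lat -0.0006 F [ 0.1 -0.1  0.2] rot [-1.4713441   0.64986229 -0.64970601]
```

View pics/w6.png

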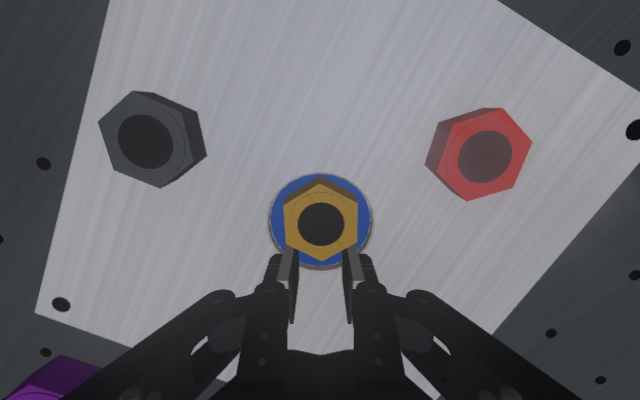

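View pics/s6.png

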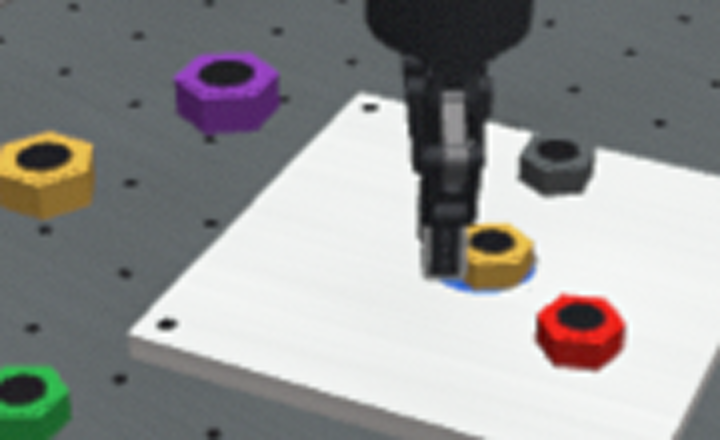

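Blue floor now shows all round the nut (wrist (321,222)), so it looks dropped in. I'll back off, lift clear and check.

Request:
carry_out --deltas '[[[0.28, 0.008, 0, 0, 0], [0.28, 0.02, 0, 0, 0], [0.28, 0.035, 0, 0, 0], [0.28, 0.045, -0.02, 0, 0], [0.28, 0.065, -0.05, 0, 0], [0.28, 0.1, -0.06, 0, 0], [0.28, 0.14, -0.07, 0, 0], [0.28, 0.14, -0.07, 0, 0]]]'

```text
time: 6.48
position: [0.6761, -0.1367, 0.1617]
eef_rot: [-1.47, 0.642, -0.663]
ft_force: [0.2, 0.8, 1.5]
finger_gap: 0.0239
```

```bash
python3 - <<'E'
from h import *
from rig import landmark_of
im=vision.get_image('top'); cv2.imwrite('pics/t7.png',cv2.resize(im[150:330,215:490],None,fx=2.9,fy=2.9,interpolation=cv2.INTER_CUBIC)[:,:,::-1])
im=vision.get_image('scene'); cv2.imwrite('pics/s7.png',cv2.resize(im[135:225,270:390],None,fx=6,fy=6,interpolation=cv2.INTER_CUBIC)[:,:,::-1])
for t in ['brass_nut','dark_nut','red_nut']: print(t,[(r['conf'],np.round(r['centre'],4)) for r in landmark_of('scene',t)])
# predicted hex outline of nut top ring centre: in pocket vs on plate
c=vision.calibration('scene')
for z in (.024,.030): print(z,(proj('scene',[[.562,-.0115,z]],c)-[270,135])*6)
print(ctrl.state()['time'])
E
```

```text
brass_nut [(0.96, array([ 5.185e-01, -2.240e-01,  1.000e-04])), (0.94, array([ 6.448e-01, -2.388e-01, -6.000e-04])), (0.7, array([ 0.7756, -0.1012,  0.0068])), (0.67, array([ 0.5613, -0.005 ,  0.0076]))]
dark_nut []
red_nut [(0.61, array([0.5881, 0.0657, 0.0133]))]
0.024 [[418.41724083 274.0388424 ]]
0.03 [[419.1449557  258.64076265]]
6.7333
```

View pics/t7.png

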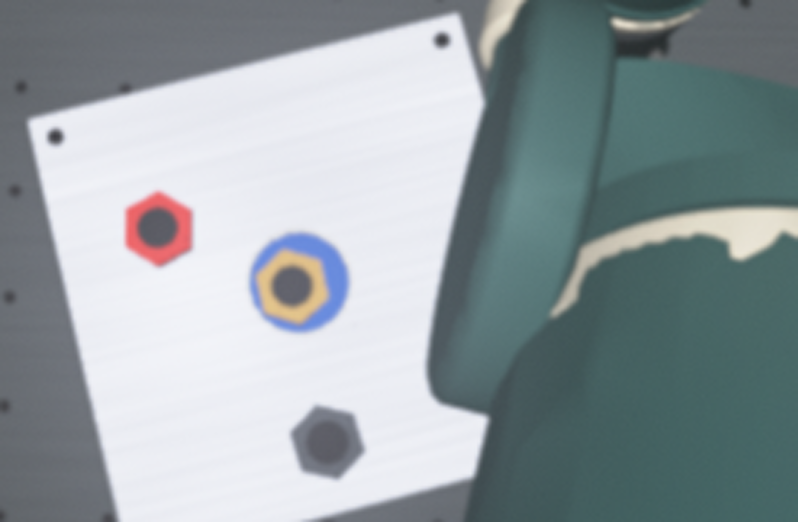

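View pics/s7.png

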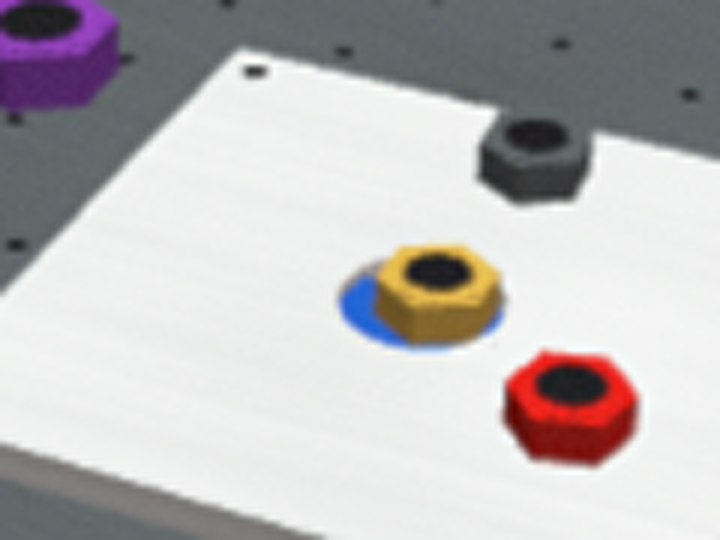

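The scene view shows the brass nut in the pocket with its hole at crop (437,271). In the top view, blue floor rings all its corners. As a last check on height and flatness, I'll triangulate the nut's hole from both cameras.

```bash
python3 - <<'E'
from h import *
from scipy.optimize import least_squares
t=vision.get_image('top'); s=vision.get_image('scene'); ct,cs=vision.calibration('top'),vision.calibration('scene')
def hole(im,a,b):
    x,y=a; g=cv2.cvtColor(im,cv2.COLOR_RGB2GRAY)[y-b:y+b+1,x-b:x+b+1]
    m=(g<(int(g.min())+int(np.percentile(g,80)))/2).astype(np.uint8)
    n,l,st,ce=cv2.connectedComponentsWithStats(m); i=l[b,b]; return ce[i]+[x-b,y-b],st[i,4]
for nm,a,b in [('brass',(316,248),(343,180)),('red',(269,228),(365,199)),]:
    (u,n1),(v,n2)=hole(t,a,7),hole(s,b,6)
    f=lambda P:np.r_[proj('top',[P],ct)[0]-u,proj('scene',[P],cs)[0]-v]
    r=least_squares(f,[.56,0,.02]); print(nm,u,n1,v,n2,r.x.round(4),r.cost)
E
```

```text
brass [315.14388489 248.07194245] 139 [342.55357143 179.875     ] 56 [ 0.559  -0.0071  0.0263] 0.0016954937517060975
red [268.76296296 227.94814815] 135 [364.75   198.8125] 64 [0.5886 0.0658 0.032 ] 0.0023497089466594807
```

The brass nut's top is 5.7 mm lower than the red nut's, which matches the 6 mm pocket, so it is lying on the floor. Handing in.

```bash
python3 -c "
from rig import order,ctrl
print(order.hand_in(), ctrl.state()['time'])"
```

```text
the job is handed in; nothing more can be done
the job is handed in; nothing more can be done
```

I pushed the small brass nut along the plate with two slightly open fingers behind its rear corner until it dropped into the blue-floored pocket. It was never gripped or lifted. I then backed the gripper off and lifted it clear, and handed in at about 7 s.

**Last checks:**
- **In the pocket:** the top view shows blue floor all round the nut. Its centre is about 5 mm from the pocket's centre, within the roughly 7 mm of play.
- **Lying flat:** its top measured 5.7 mm lower than the red nut's, against the 6 mm pocket depth. I judged flatness from this and from the pictures; I did not measure tilt.
- **Other nuts:** the red and dark nuts look unmoved in the top view. The detector did not find the dark nut in the last scene picture, although it is plainly visible there.
- **Forces:** the wrist force readings stayed at about 5 N or less.

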